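Roll a round bar into the V-block and butt it against the end stop

TASK

Load the round aluminium bar into the V-block for marking out: push it from the side with the fingers so that it rolls along the bench, up the block's ramp and drops into the V, then push it endways along the V until its end butts against the red stop. Do not pick the bar up, and leave the magnet, pipe ring, tin and nut where they are; finish clear of everything.

Things in the scene. Friction and masses are not known exactly. Their poses are not given: they have to be found in the camera images.
- bar: Solid smooth aluminium round bar, 40 mm diameter, 150 mm long, about 0.5 kg, a thin blue ring painted round it 30 mm from each end. It lies on the bench and rolls easily. Origin at its centre (20 mm above the bench); x runs along the bar, towards the end that shall meet the stop; y and z turn with the bar as it rolls.
- vblock: Steel V-block fixed to the bench, 140 mm long (x, with the stop), 129 mm across (y). Origin at bench level below the V's bottom line, half-way along the V; z up, y the way the bar must roll in, x along the V towards the red stop. Along y: ramp from the bench at -74 mm up to a crest 13 mm high at -20 to -16 mm, the V at 0, a blue fence 42 mm high from 28 to 55 mm.
- v_mid (a point): Middle of the V's bottom line, 4 mm above the bench, axes as the block's. The V (bright metal, the ramp dark) is 130 mm long, its sides slope 30 degrees. A bar seated in it has its centre right above this line, 27 mm above the bench; butted against the stop, its centre is 10 mm from here on the side away from the stop, and its free end stands 20 mm out of the V's open end.
- stop_face (a point): Point on the face of the red end stop (plate 10 mm thick, up to 42 mm high, y = -26 to +55 mm of the block) that the bar's end shall touch, on the axis of a seated bar: 65 mm along the block's x from its origin, 27 mm above the bench.
- magnet_red: Bystander: flat triangular welding magnet with red edges, 68 x 90 x 19 mm, lying on the bench; origin under its centre.
- pipe_ring: Bystander: grey sawn ring of pipe standing on end, 48 mm diameter, 52 mm high; origin under its centre.
- paste_tin: Bystander: round yellow tin with a pale grey lid, 72 mm diameter, 49 mm high; origin under its centre.
- loose_nut: Bystander: hexagon nut, 24 mm across flats, 14 mm high, lying flat behind the bar; origin under its centre.

How it is judged:
By the outcome, as a careful person would: the job done as asked, in the order asked, and still so for the second after the job is handed in, with the robot touching nothing.
It also fails if it takes over 51 s, if anything falls off the work surface, if the arm or the gripper's body presses on something with over 40 N, if the wrist force passes 120 N, or if a joint passes its speed limit or range.

ROBOT

A 7-joint arm with a two-finger parallel gripper is mounted at the origin on the work surface; the furniture and walls round the work are solid. World frame = base frame: x ahead of the robot, y to its left, z up, the work surface at z = 0. Lengths are in m, angles in rad, forces in N, time in s.
With the tool pointing down it reaches from about 0.4 to 0.875 m from the base axis. Payload 19.3 kg.
Tool frame: the origin (TCP) lies at the very end of the fingers, on their centre line; the grasp point (between the pads) lies 19 mm behind it; z points along the fingers, y is the direction in which the jaws open and shut (so a half turn about z gives the same grasp; the last joint's range is limited). The gripper opens to 85 mm and grips with 20 to 120 N. Pads are 22 mm wide; open, the fingers measure 114 mm over their backs; the gripper's body (76 mm by 85 mm) begins 54 mm behind the grasp point. The pads swing forward as they close: fully open they stand 13 mm farther back than shut.
Start: joints at [-1.34, 0.521, -0.036, 1.599, 0.021, 1.021, -0.113], TCP at [0.185, 0.597, 0.231] pointing down, gripper open.
Joint ranges: [-2.91, 2.91], [-0.3, 2.13], [-1.5, 1.42], [0.17, 2.43], [-1.26, 4.41], [0.16, 1.93], [-2.52, 2.52]. Speed limits (rad/s): [1.89, 1.89, 2.39, 2.39, 3.01, 3.01, 3.01].

INTERFACE

Orientations are given as [roll, pitch, yaw] about the fixed x, y, z axes, in that order (R = Rz(yaw) Ry(pitch) Rx(roll)).
In Python, from workcell import bot, viewer gives the robot as it stands.
- The arm moves only by the shell command python3 -m creep 'ROWS' [FORCE]. ROWS is JSON, a list of rows, each an object of numbers: "rx", "ry", "rz": the turn, a rotation vector about the tool's x, y, z in degrees; "tx", "ty", "tz": the shift along the tool's x, y, z in mm; "hand": the closure, from -1 (fully open) to 1 (shut), so that 0 is half open. In form: [{"rx": .., "ry": .., "rz": .., "tx": .., "ty": .., "tz": .., "hand": ..}, ...]. A call has 1 to 8 rows; each row is the pose to reach, as a shift and turn from the pose commanded when the call began, along the tool's axes at that moment; what a row does not reach only later rows make up. A row lasts 1/10 s, in which the tool goes at most 50 mm and 8.59 degrees, less where a joint would pass 70% of its speed; a pose out of reach is approached as far as the arm can. A call with a gripper value outside its range is refused whole. The fingers move at their own pace and stop on an object; FORCE is the grip in N (left out, the last holds). Time passes only in rows, so rows that repeat a pose let the fingers close. It gives the time, the measured TCP pose, the force and the opening at its end, in the units of the state.
- bot.observe(): the state, without advancing time (a new reading comes with each control period).
- viewer.grab_frame(name): name is "side" or "top" or "wrist"; returns a dict with "pixels" (480x640x3 uint8, blue, green, red), "vertical_fov" (degrees; the focal length in pixels is half the picture's height over the tangent of half this angle, whatever the lens; pixels are square), "cx", "cy" (the principal point, pixels), "rvec" (rotation vector, rad) and "tvec" (3), from world to camera coordinates, as OpenCV has them; the wrist camera has in their place "tool_from_camera" (4x4, takes a point from camera to tool coordinates, whose origin is the TCP and whose axes are the flange's). Camera axes: x right, y down, z forward; pixel columns grow to the right and rows downward; lengths in m; the calibration is good to about 2 mm. A picture is of the moment at which its call begins: read the wrist's pose just before it. There is no depth.
- bot.job_done(): hands the job in, once; it reports no verdict.
Trained networks look in a picture, given as the dict that the camera call returned (one of the last four; its "shot" number tells which), for a name from the list of things; names that differ only in an ending like _2 or _b are one class to them, and where a whole thing is asked for, a point or a joint stands for the part that bears it (a point fixed in the world has none). Each returns a list of dicts, best first, with "score" (0 to 1); they miss things now and then, are a little off and sometimes report something else, mostly with a low value. They report only what shows in the picture. A call takes as long as a camera call.
- viewer.outline_of(target, picture): "mask" (480x640 bool, what is visible of it) and "bbox" ([left, top, right, bottom] in pixels, round what is visible of it).
The state is a dict: "clock": time; "qpos": joint angles; "qd": joint speeds; "joint_efforts": joint torques, N m; "position": TCP position; "tool_rot": TCP orientation; "force": force on the tool from outside, world axes, zero at the start; "moment": the same for the moment, N m; "grip_width": finger opening in m.
Only numpy, scipy, OpenCV 4.12 (cv2) and the standard library are available. Lean on these libraries where they do the work, as an engineer would, in place of code of your own. Each camera call takes 0.05 s, during which the arm holds its last target.

## Working session

There is one attempt and no reset: what is moved stays moved. The work goes in short steps, Python scripts to look and compute and a shell command to move; the robot and the scene stay as the last step left them, time stands still between calls to the robot, and variables do not carry over. Pictures are saved under pics/ and viewed, and the job is handed in when it is done.

```bash
mkdir -p pics; ls
cat > h.py <<'E'
import numpy as np, cv2
from workcell import bot, viewer
E
python3 - <<'E'
from h import *
print(bot.observe())
for n in ("side","top","wrist"):
    f=viewer.grab_frame(n); cv2.imwrite(f"pics/a_{n}.png",f["pixels"])
    print(n,{k:v for k,v in f.items() if k!="pixels"})
E
```

```text
pics
{'clock': 0.0, 'qpos': array([-1.34019979,  0.52199961, -0.03631299,  1.59999936,  0.02119033,
        1.02110783, -0.1128086 ]), 'qd': array([ 0.00079637,  0.00076829, -0.00118056,  0.00026068,  0.00109951,
        0.00029966,  0.00089818]), 'joint_efforts': array([-1.86405041e-04, -9.27069855e+01,  1.97960861e+00, -3.69949043e+01,
        1.78214035e-02,  7.94960040e-03, -2.51611544e-05]), 'position': array([0.18511669, 0.59660312, 0.23073797]), 'tool_rot': array([-3.14046600e+00,  7.99956936e-05,  2.84075988e+00]), 'force': array([-0.05611561, -0.14881497, -0.00299966]), 'moment': array([-0.02399712,  0.0365262 ,  0.02750936]), 'grip_width': 0.08536400145183515}
side {'vertical_fov': 45.3215452700056, 'cx': 315.65534882076014, 'cy': 229.48947699867446, 'rvec': array([ 2.24539109, -0.2779327 ,  0.14388854]), 'tvec': array([-0.52979976,  0.17979389,  0.83245917]), 'shot': 1}
top {'vertical_fov': 52.24889583592762, 'cx': 309.79138903634623, 'cy': 235.54086412938256, 'rvec': array([ 2.11346594, -2.10134167,  0.22649203]), 'tvec': array([0.0671792 , 0.57287523, 0.86716649]), 'shot': 2}
wrist {'vertical_fov': 61.36491458249782, 'cx': 315.9881203771772, 'cy': 234.57516976413834, 'tool_from_camera': array([[ 7.84034493e-04, -9.57630359e-01, -2.87999098e-01,
         7.37856630e-02],
       [ 9.99998479e-01,  1.19947617e-03, -1.26605083e-03,
         5.12907223e-04],
       [ 1.55785677e-03, -2.87997667e-01,  9.57629843e-01,
        -1.43234342e-01],
       [ 0.00000000e+00,  0.00000000e+00,  0.00000000e+00,
         1.00000000e+00]]), 'shot': 3}
```

View pics/a_side.png

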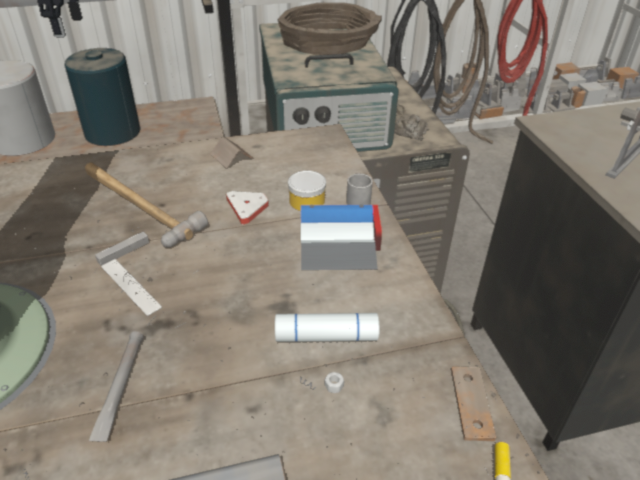

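View pics/a_top.png

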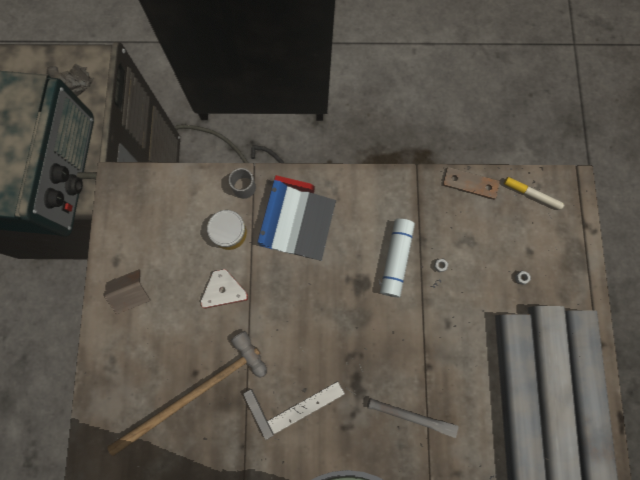

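View pics/a_wrist.png

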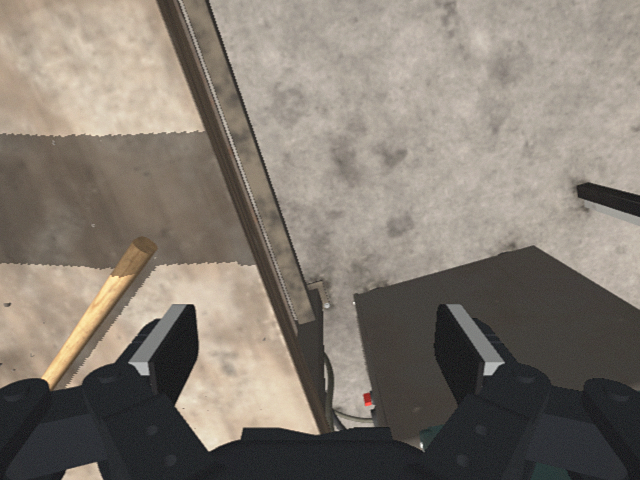

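The side view shows the bar at about (327,327), the block at (339,238) with the red stop on its right, and the nut at (334,381) on the near side of the bar. In the top view the bar is at (397,257), the block at (296,218) and the nut at (441,265). A second white nut-like thing is at (523,277).

```bash
cat > h.py <<'E'
import numpy as np, cv2
from workcell import bot, viewer
def cam(f):
    F=240/np.tan(np.radians(f["vertical_fov"])/2)
    K=np.array([[F,0,f["cx"]],[0,F,f["cy"]],[0,0,1]])
    if "rvec" in f: R=cv2.Rodrigues(f["rvec"])[0]; t=f["tvec"]
    return K,R,t
def proj(f,P):
    K,R,t=cam(f); return cv2.projectPoints(np.atleast_2d(P).astype(float),f["rvec"],f["tvec"],K,None)[0][:,0]
def back(f,uv,z):
    K,R,t=cam(f); uv=np.atleast_2d(uv); d=(np.linalg.inv(K)@np.c_[uv,np.ones(len(uv))].T).T@R; c=-R.T@t
    return c+d*((z-c[2])/d[:,2])[:,None]
E
python3 - <<'E'
from h import *
hz=dict(bar=.02,vblock=.02,magnet_red=.0095,pipe_ring=.026,paste_tin=.0245,loose_nut=.007)
out={}
for n in ("side","top"):
    f=viewer.grab_frame(n)
    K,R,t=cam(f); print(n,"campos",-R.T@t)
    for k in hz:
        r=viewer.outline_of(k,f)
        for q in r[:2]:
            m=q["mask"]; c=np.argwhere(m).mean(0)[::-1]
            print(k,round(q["score"],2),q["bbox"],m.sum(),back(f,c,hz[k])[0].round(4))
        if r: out[n+k]=r[0]["mask"]
    out[n+"f"]=np.r_[f["vertical_fov"],f["cx"],f["cy"],f["rvec"],f["tvec"]]
    cv2.imwrite(f"pics/b_{n}.png",cv2.resize(f["pixels"][140:400,200:460] if n=="side" else f["pixels"][150:320,180:460],None,fx=2.8 if n=="top" else 2.2,fy=2.8 if n=="top" else 2.2,interpolation=cv2.INTER_CUBIC))
np.savez("m.npz",**out)
E
```

```text
side campos [ 0.37611489 -0.64243649  0.67217175]
bar 0.74 [272.5, 314.3, 380.0, 343.7] 2845 [ 0.5377 -0.0987  0.02  ]
vblock 0.72 [300.4, 202.1, 383.6, 271.9] 5147 [0.6148 0.095  0.02  ]
magnet_red 0.83 [226.7, 188.3, 267.2, 223.7] 954 [0.4722 0.2417 0.0095]
pipe_ring 0.95 [342.0, 174.7, 373.6, 205.6] 733 [0.688  0.2165 0.026 ]
paste_tin 0.7 [290.2, 170.6, 325.0, 211.2] 1241 [0.5897 0.243  0.0245]
loose_nut 0.76 [324.6, 370.4, 342.8, 390.7] 352 [ 0.5248 -0.1864  0.007 ]
top campos [0.37417119 0.06898489 0.96949152]
bar 0.95 [381.4, 215.9, 410.6, 297.5] 1563 [ 0.5383 -0.1005  0.02  ]
vblock 0.71 [259.2, 176.5, 336.8, 256.4] 4508 [0.6157 0.0986 0.02  ]
magnet_red 0.89 [201.4, 268.2, 248.1, 306.1] 1143 [0.4738 0.2412 0.0095]
pipe_ring 0.63 [227.5, 167.6, 257.2, 198.8] 517 [0.6885 0.2079 0.026 ]
paste_tin 0.86 [204.7, 213.2, 247.6, 251.7] 1184 [0.5913 0.2359 0.0245]
loose_nut 0.39 [228.1, 165.1, 256.7, 198.0] 471 [0.6958 0.2122 0.007 ]
loose_nut 0.21 [258.1, 177.0, 336.0, 259.2] 4555 [0.6198 0.099  0.007 ]
```

```bash
ls pics
```

```text
a_side.png
a_top.png
a_wrist.png
b_side.png
b_top.png
```

View pics/b_side.png

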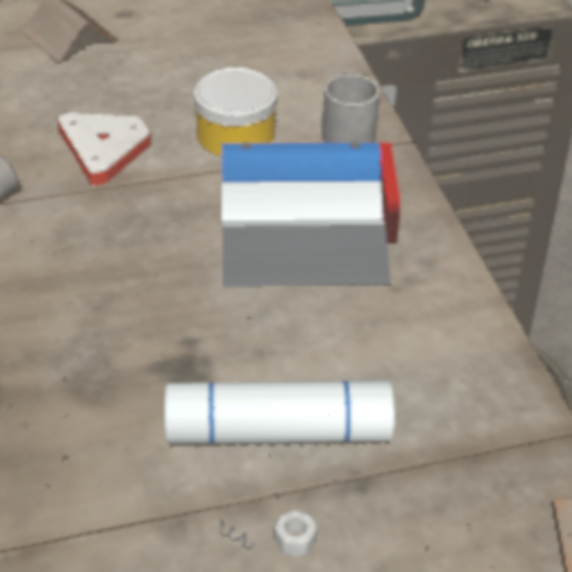

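View pics/b_top.png

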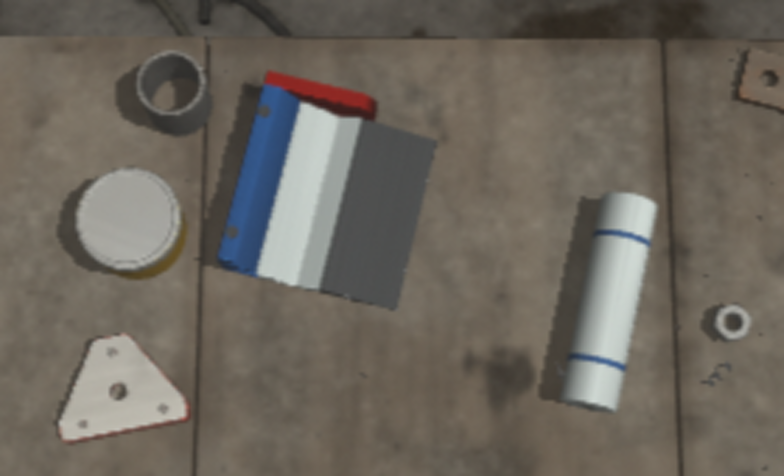

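```bash
cat > fit.py <<'E'
from h import *
from scipy.optimize import minimize
def loadf(d,n):
    v=d[n+"f"]; return dict(vertical_fov=v[0],cx=v[1],cy=v[2],rvec=v[3:6],tvec=v[6:9])
def T(p,P): 
    c,s=np.cos(p[2]),np.sin(p[2]); P=np.atleast_2d(P); return np.c_[p[0]+c*P[:,0]-s*P[:,1],p[1]+s*P[:,0]+c*P[:,1],P[:,2]]
def box(x,y,z): return np.array([[a,b,c] for a in x for b in y for c in z])*1e-3
def pr(xs,yz): return np.array([[x,y,z] for x in xs for y,z in yz])*1e-3
BLOCK=[pr((-65,65),[(-74,0),(-20,0),(-20,13)]),pr((-65,65),[(-20,0),(-16,0),(-20,13),(-16,13)]),pr((-65,65),[(-16,0),(0,0),(0,4),(-16,13)]),pr((-65,65),[(0,0),(28,0),(28,20),(0,4)]),box((-65,65),(28,55),(0,42)),box((65,75),(-26,55),(0,42))]
a=np.linspace(0,2*np.pi,48)
def BAR(z=.02,L=75): return [np.array([[x,20*np.cos(t),20*np.sin(t)+z*1e3] for x in (-L,L) for t in a])*1e-3]
def sil(f,parts,p,S=4):
    m=np.zeros((480*S,640*S),np.uint8)
    for q in parts:
        h=cv2.convexHull(proj(f,T(p,q)).astype(np.float32))[:,0]
        cv2.fillConvexPoly(m,np.round(((h+.5)*S-.5)*16).astype(np.int32),1,shift=4)
    return cv2.resize(m.astype(np.float32),(640,480),interpolation=cv2.INTER_AREA)
def fit(ff,masks,parts,p0):
    def cost(p):
        s=0
        for f,m in zip(ff,masks):
            r=sil(f,parts,p,3); s+=np.abs(r-m).sum()/m.sum()
        return s
    r=minimize(cost,p0,method="Nelder-Mead",options=dict(initial_simplex=np.array([p0]+[np.add(p0,np.eye(3)[i]*[.01,.01,.1][i]) for i in range(3)]),xatol=1e-4,fatol=1e-4))
    return r.x,r.fun
E
python3 - <<'E'
from fit import *
d=np.load("m.npz"); 
for n in ("bar","vblock"):
  for ns in (("side","top"),("side",),("top",)):
    p,c=fit([loadf(d,k) for k in ns],[d[k+n] for k in ns],BAR() if n=="bar" else BLOCK,[.538,-.0995,-.3] if n=="bar" else [.615,.09,-.3])
    print(n,ns,p.round(4),np.degrees(p[2]),c)
E
python3 - <<'E'
from h import *
from fit import loadf
d=np.load("m.npz"); f=loadf(d,"top"); S=2.8
u=lambda x,y:[180+x/S,150+y/S]
print(back(f,[u(436,140),u(396,310)],0)); 
print("Vbot",back(f,[u(338,115),u(299,287)],.004))
print("barline",back(f,[u(630,193),u(590,410)],.04))
E
```

```text
bar ('side', 'top') [ 0.5372 -0.0992 -0.2215] -12.690479986635115 0.11951329723591866
bar ('side',) [ 0.537  -0.0985 -0.2235] -12.804291698459599 0.030345636511938435
bar ('top',) [ 0.539  -0.1004 -0.2169] -12.425403038955379 0.05857681206076556
vblock ('side', 'top') [ 0.6136  0.1056 -0.2328] -13.335974657439802 0.0656697569097234
vblock ('side',) [ 0.6134  0.1064 -0.238 ] -13.63442062869478 0.020594521080240916
vblock ('top',) [ 0.615   0.1049 -0.2403] -13.768073970344926 0.03398895940636785
[[6.61260092e-01 1.75968130e-02 1.11022302e-16]
 [5.34460750e-01 4.69406990e-02 0.00000000e+00]]
Vbot [[0.67880067 0.08981426 0.004     ]
 [0.55006684 0.11647734 0.004     ]]
barline [[ 0.6116255  -0.11576463  0.04      ]
 [ 0.46017984 -0.08332527  0.04      ]]
```

```bash
python3 -m creep '[{"tx":-47,"ty":-18,"rz":5},{"tx":-94,"ty":-36,"rz":10},{"tx":-140,"ty":-54,"rz":16},{"tx":-187,"ty":-72,"rz":21},{"tx":-234,"ty":-90,"rz":26},{"tx":-280,"ty":-108,"rz":32},{"tx":-327,"ty":-125,"rz":37},{"tx":-374,"ty":-143,"rz":42}]'
```

```text
schema error: expected keys rx, ry, rz, tx, ty, tz, hand
```

```bash
python3 -m creep '[{"rx":0,"ry":0,"rz":5,"tx":-47,"ty":-18,"tz":0,"hand":-1},{"rx":0,"ry":0,"rz":10,"tx":-94,"ty":-36,"tz":0,"hand":-1},{"rx":0,"ry":0,"rz":16,"tx":-140,"ty":-54,"tz":0,"hand":-1},{"rx":0,"ry":0,"rz":21,"tx":-187,"ty":-72,"tz":0,"hand":-1},{"rx":0,"ry":0,"rz":26,"tx":-234,"ty":-90,"tz":0,"hand":-1},{"rx":0,"ry":0,"rz":32,"tx":-280,"ty":-108,"tz":0,"hand":-1},{"rx":0,"ry":0,"rz":37,"tx":-327,"ty":-125,"tz":0,"hand":-1},{"rx":0,"ry":0,"rz":42,"tx":-374,"ty":-143,"tz":0,"hand":-1}]'
cat > to.py <<'E'
import sys
from h import *
from scipy.spatial.transform import Rotation as Ro
# usage: to.py x y z yawdeg -> tx ty tz rz from the measured pose
def go(x,y,z,yaw):
    s=bot.observe(); R=Ro.from_euler("xyz",s["tool_rot"]).as_matrix()
    G=Ro.from_euler("xyz",[np.pi,0,np.radians(yaw)]).as_matrix()
    print("t",round(s["clock"],2),"pos",s["position"].round(4),"rpy",np.degrees(s["tool_rot"]).round(2),"q",s["qpos"].round(2),"F",s["force"].round(1),"w",round(s["grip_width"],4))
    print("txyz",(1e3*R.T@(np.array([x,y,z])-s["position"])).round(1),"rot",np.degrees(Ro.from_matrix(R.T@G).as_rotvec()).round(2))
if __name__=="__main__": go(*map(float,sys.argv[1:5]))
E
python3 to.py .529 -.139 .2 76.7
```

```text
clock: 1.65
position: [0.5011, 0.3485, 0.2315]
tool_rot: [3.141, -0.0, 2.104]
force: [0.7, 1.5, -0.1]
grip_width: 0.0857
t 1.65 pos [0.5011 0.3485 0.2315] rpy [ 1.7997e+02 -1.0000e-02  1.2057e+02] q [-0.85  0.51  0.2   1.65 -0.12  1.   -0.07] F [ 0.7  1.5 -0.1] w 0.0857
txyz [-433.9 -223.9   31.4] rot [ 2.000e-02 -2.000e-02  4.387e+01]
```

```bash
python3 -m creep '[{"rx":0,"ry":0,"rz":5,"tx":-43,"ty":-22,"tz":3,"hand":-1},{"rx":0,"ry":0,"rz":10,"tx":-86,"ty":-44,"tz":6,"hand":-1},{"rx":0,"ry":0,"rz":14,"tx":-129,"ty":-66,"tz":9,"hand":-1},{"rx":0,"ry":0,"rz":19,"tx":-172,"ty":-88,"tz":12,"hand":-1},{"rx":0,"ry":0,"rz":24,"tx":-215,"ty":-110,"tz":15,"hand":-1},{"rx":0,"ry":0,"rz":28,"tx":-258,"ty":-132,"tz":18,"hand":-1},{"rx":0,"ry":0,"rz":33,"tx":-300,"ty":-154,"tz":21,"hand":-1},{"rx":0,"ry":0,"rz":38,"tx":-340,"ty":-176,"tz":24,"hand":-1}]'
python3 to.py .529 -.139 .2 76.7
```

```text
clock: 2.45
position: [0.5223, -0.0344, 0.2075]
tool_rot: [3.141, -0.0, 1.441]
force: [1.4, 1.2, -0.1]
grip_width: 0.0854
t 2.45 pos [ 0.5223 -0.0344  0.2075] rpy [ 1.7996e+02 -1.0000e-02  8.2560e+01] q [-0.37  0.42  0.43  1.91 -0.23  0.86  0.05] F [ 1.4  1.2 -0.1] w 0.0854
txyz [-102.9   20.2    7.5] rot [ 0.04 -0.01  5.86]
```

```bash
python3 -m creep '[{"rx":0,"ry":0,"rz":3,"tx":-50,"ty":10,"tz":3,"hand":-1},{"rx":0,"ry":0,"rz":6,"tx":-92,"ty":18,"tz":6,"hand":-1},{"rx":0,"ry":0,"rz":6,"tx":-103,"ty":20,"tz":8,"hand":-1},{"rx":0,"ry":0,"rz":6,"tx":-103,"ty":20,"tz":8,"hand":-1},{"rx":0,"ry":0,"rz":6,"tx":-103,"ty":20,"tz":8,"hand":-1}]'
python3 - <<'E'
from h import *
from scipy.spatial.transform import Rotation as Ro
s=bot.observe()
f=viewer.grab_frame("wrist"); cv2.imwrite("pics/c_wrist.png",f["pixels"])
W=np.eye(4); W[:3,:3]=Ro.from_euler("xyz",s["tool_rot"]).as_matrix(); W[:3,3]=s["position"]
C=np.linalg.inv(W@f["tool_from_camera"]); f["rvec"]=cv2.Rodrigues(C[:3,:3])[0].ravel(); f["tvec"]=C[:3,3]
o={"wf":np.r_[f["vertical_fov"],f["cx"],f["cy"],f["rvec"],f["tvec"]]}
for k in ("bar","loose_nut"):
    for q in viewer.outline_of(k,f)[:2]:
        m=q["mask"]; print(k,q["score"],q["bbox"],back(f,np.argwhere(m).mean(0)[::-1],.007)); o.setdefault("w"+k,m)
np.savez("m2.npz",**o)
from fit import *
if "wbar" in o: print(fit([f],[o["wbar"]],BAR(),[.538,-.0995,-.22]))
E
python3 to.py .529 -.139 .2 76.7
```

```text
clock: 2.95
position: [0.5293, -0.1362, 0.1992]
tool_rot: [-3.141, -0.0, 1.341]
force: [1.0, -0.3, 1.3]
grip_width: 0.0855
bar 0.77 [214.8, 133.3, 419.6, 187.2] [[ 0.53665382 -0.1004606   0.007     ]]
loose_nut 0.83 [312.5, 244.9, 338.1, 277.9] [[ 0.52464919 -0.187957    0.007     ]]
(array([ 0.53731082, -0.0994529 , -0.22334652]), np.float64(0.025142169561911756))
t 3.1 pos [ 0.5295 -0.1356  0.1994] rpy [ 1.800e+02 -3.000e-02  7.689e+01] q [-0.19  0.47  0.46  1.86 -0.27  0.87  0.17] F [-1.   0.4 -0.6] w 0.0858
txyz [-3.4  0.3 -0.6] rot [ 0.   -0.03  0.19]
```

View pics/c_wrist.png

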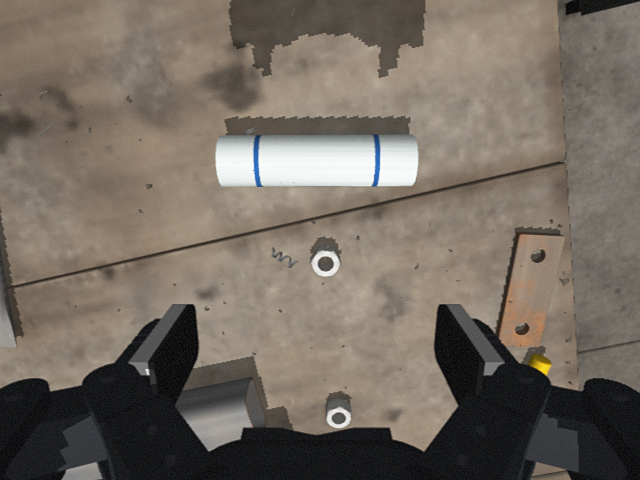

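The wrist view agrees with the other two cameras. The bar is horizontal at (317,160), the nut is clear behind it at (325,263), and the fingers are at columns 195 and 440, straddling it. Next I descend behind the bar.

```bash
python3 -m creep '[{"rx":0,"ry":0,"rz":0,"tx":-8,"ty":0,"tz":45,"hand":-1},{"rx":0,"ry":0,"rz":0,"tx":-8,"ty":0,"tz":90,"hand":-1},{"rx":0,"ry":0,"rz":0,"tx":-8,"ty":0,"tz":135,"hand":-1},{"rx":0,"ry":0,"rz":0,"tx":-8,"ty":0,"tz":165,"hand":-1},{"rx":0,"ry":0,"rz":0,"tx":-8,"ty":0,"tz":185,"hand":-1},{"rx":0,"ry":0,"rz":0,"tx":-8,"ty":0,"tz":195,"hand":-1},{"rx":0,"ry":0,"rz":0,"tx":-8,"ty":0,"tz":197,"hand":-1},{"rx":0,"ry":0,"rz":0,"tx":-8,"ty":0,"tz":197,"hand":-1}]'
python3 to.py .606 .0695 .007 76.5
```

```text
clock: 3.9
position: [0.5279, -0.1447, 0.003]
tool_rot: [3.141, -0.0, 1.34]
force: [-0.1, 0.4, 1.1]
grip_width: 0.0856
t 3.9 pos [ 0.5279 -0.1447  0.003 ] rpy [179.96  -0.    76.79] q [-0.04  0.78  0.27  1.95 -0.43  0.47  0.32] F [-0.1  0.4  1.1] w 0.0856
txyz [226.4  27.1  -4. ] rot [ 0.04 -0.    0.29]
```

```bash
python3 -m creep '[{"rx":0,"ry":0,"rz":0,"tx":5,"ty":0,"tz":2,"hand":-1},{"rx":0,"ry":0,"rz":0,"tx":9,"ty":0,"tz":3,"hand":-1},{"rx":0,"ry":0,"rz":0,"tx":12,"ty":0,"tz":3,"hand":-1},{"rx":0,"ry":0,"rz":0,"tx":15,"ty":0,"tz":3,"hand":-1},{"rx":0,"ry":0,"rz":0,"tx":18,"ty":0,"tz":3,"hand":-1},{"rx":0,"ry":0,"rz":0,"tx":22,"ty":0,"tz":3,"hand":-1},{"rx":0,"ry":0,"rz":0,"tx":26,"ty":0,"tz":3,"hand":-1},{"rx":0,"ry":0,"rz":0,"tx":31,"ty":0,"tz":3,"hand":-1}]'
python3 -m creep '[{"rx":0,"ry":0,"rz":0,"tx":5,"ty":0,"tz":0,"hand":-1},{"rx":0,"ry":0,"rz":0,"tx":10,"ty":0,"tz":0,"hand":-1},{"rx":0,"ry":0,"rz":0,"tx":15,"ty":0,"tz":0,"hand":-1},{"rx":0,"ry":0,"rz":0,"tx":20,"ty":0,"tz":0,"hand":-1},{"rx":0,"ry":0,"rz":0,"tx":26,"ty":0,"tz":0,"hand":-1},{"rx":0,"ry":0,"rz":0,"tx":32,"ty":0,"tz":0,"hand":-1},{"rx":0,"ry":0,"rz":0,"tx":38,"ty":0,"tz":0,"hand":-1},{"rx":0,"ry":0,"rz":0,"tx":44,"ty":0,"tz":0,"hand":-1}]'
python3 to.py .606 .0695 .007 76.5
python3 - <<'E'
from h import *
f=viewer.grab_frame("top");cv2.imwrite("pics/d_top.png",f["pixels"])
E
```

```text
clock: 4.7
position: [0.5346, -0.1145, -0.0007]
tool_rot: [3.142, 0.0, 1.34]
force: [-0.3, 0.0, 1.0]
grip_width: 0.0853
clock: 5.5
position: [0.5447, -0.0714, -0.0007]
tool_rot: [-3.142, 0.0, 1.34]
force: [0.1, -1.2, 0.3]
grip_width: 0.0854
t 5.5 pos [ 0.5447 -0.0714 -0.0007] rpy [-180.      0.     76.77] q [-0.18  0.79  0.29  1.95 -0.46  0.47  0.21] F [ 0.1 -1.2  0.3] w 0.0854
txyz [151.2  27.4  -7.7] rot [-0.    0.    0.27]
```

View pics/d_top.png

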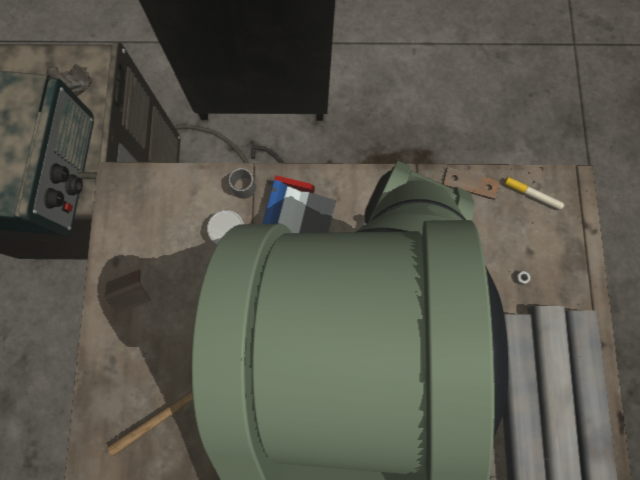

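The arm hides the bar in the top view, so I'll use the wrist camera.

```bash
cat > look.py <<'E'
import sys
from fit import *
from scipy.spatial.transform import Rotation as Ro
def wrist():
    s=bot.observe(); f=viewer.grab_frame("wrist")
    W=np.eye(4); W[:3,:3]=Ro.from_euler("xyz",s["tool_rot"]).as_matrix(); W[:3,3]=s["position"]
    C=np.linalg.inv(W@f["tool_from_camera"]); f["rvec"]=cv2.Rodrigues(C[:3,:3])[0].ravel(); f["tvec"]=C[:3,3]
    return s,f
BL=np.array([.6142,.1055,np.radians(-13.3)])
def inblock(p):
    c,s=np.cos(BL[2]),np.sin(BL[2]); d=np.asarray(p)[:2]-BL[:2]; return np.array([c*d[0]+s*d[1],-s*d[0]+c*d[1]])*1e3
if __name__=="__main__":
    s,f=wrist(); cv2.imwrite(f"pics/{sys.argv[1]}.png",f["pixels"])
    print("tcp in block",inblock(s["position"]).round(1),"z",s["position"][2].round(4))
    for q in viewer.outline_of("bar",f)[:1]:
        m=q["mask"]; print(q["score"],q["bbox"]); z=float(sys.argv[2])
        p,c=fit([f],[m],BAR(z),list(s["position"][:2]+.035*np.array([.23,.973]))+[BL[2]]); print("bar",p.round(4),np.degrees(p[2]).round(1),c,"in block",inblock(p).round(1))
E
python3 look.py e_wrist .02
```

```text
tcp in block [ -27.  -186.9] z -0.0008
0.57 [40.1, 180.8, 595.8, 311.2]
bar [ 0.552  -0.0381 -0.2286] -13.1 0.0074504809662929525 in block [ -27.5 -154. ]
```

View pics/e_wrist.png

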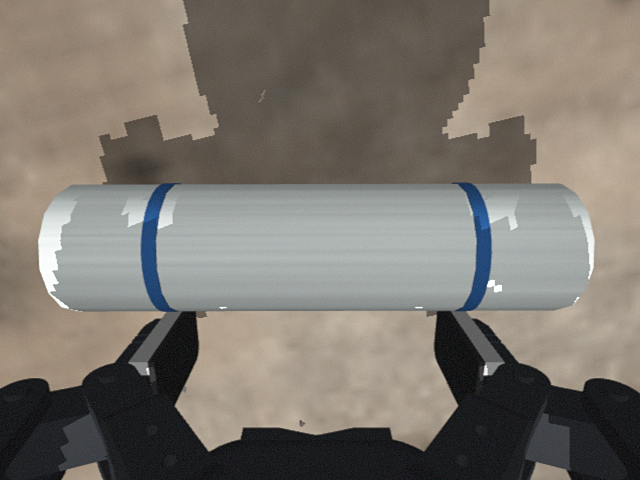

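The bar is straight against both fingers, spanning columns 40–595 with its rear edge at row 310. It sits at block y = −154 mm with no yaw error. I keep pushing.

```bash
python3 -m creep '[{"rx":0,"ry":0,"rz":0,"tx":4,"ty":0,"tz":0,"hand":-1},{"rx":0,"ry":0,"rz":0,"tx":9,"ty":0,"tz":0,"hand":-1},{"rx":0,"ry":0,"rz":0,"tx":15,"ty":0,"tz":0,"hand":-1},{"rx":0,"ry":0,"rz":0,"tx":21,"ty":0,"tz":0,"hand":-1},{"rx":0,"ry":0,"rz":0,"tx":27,"ty":0,"tz":0,"hand":-1},{"rx":0,"ry":0,"rz":0,"tx":33,"ty":0,"tz":0,"hand":-1},{"rx":0,"ry":0,"rz":0,"tx":39,"ty":0,"tz":0,"hand":-1},{"rx":0,"ry":0,"rz":0,"tx":45,"ty":0,"tz":0,"hand":-1}]'
python3 -m creep '[{"rx":0,"ry":0,"rz":0,"tx":6,"ty":0,"tz":0,"hand":-1},{"rx":0,"ry":0,"rz":0,"tx":12,"ty":0,"tz":0,"hand":-1},{"rx":0,"ry":0,"rz":0,"tx":18,"ty":0,"tz":0,"hand":-1},{"rx":0,"ry":0,"rz":0,"tx":24,"ty":0,"tz":0,"hand":-1},{"rx":0,"ry":0,"rz":0,"tx":30,"ty":0,"tz":0,"hand":-1},{"rx":0,"ry":0,"rz":0,"tx":36,"ty":0,"tz":0,"hand":-1},{"rx":0,"ry":0,"rz":0,"tx":42,"ty":0,"tz":-1,"hand":-1},{"rx":0,"ry":0,"rz":0,"tx":48,"ty":0,"tz":-2,"hand":-1}]'
python3 look.py f_wrist .024
```

```text
clock: 6.45
position: [0.555, -0.0275, -0.0007]
tool_rot: [-3.142, 0.0, 1.34]
force: [-0.5, 0.0, -0.4]
grip_width: 0.0852
clock: 7.25
position: [0.566, 0.0182, 0.0014]
tool_rot: [3.141, 0.001, 1.339]
force: [-1.0, -4.3, 2.8]
grip_width: 0.0854
tcp in block [-26.9 -96.1] z 0.0014
0.82 [38.4, 188.4, 592.8, 321.1]
bar [ 0.5727  0.0486 -0.2309] -13.2 0.016657572916742115 in block [-27.3 -65. ]
```

View pics/f_wrist.png

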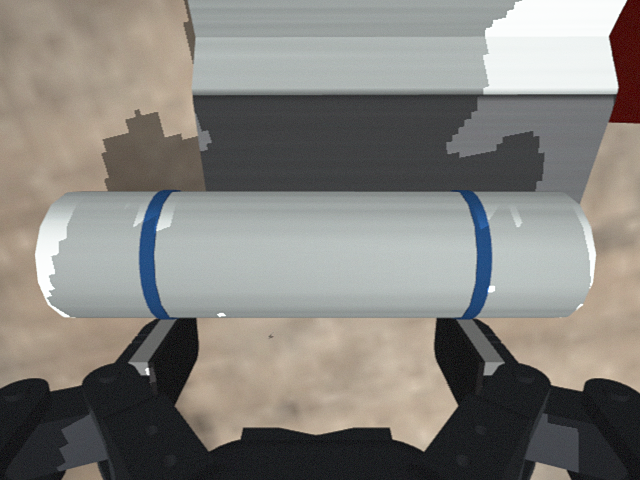

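The bar is on the ramp and still square to it, with the dark ramp and crest ahead at row 95 and the red stop at the right edge. Next it goes over the crest.

```bash
python3 -m creep '[{"rx":0,"ry":0,"rz":0,"tx":5,"ty":0,"tz":-1,"hand":-1},{"rx":0,"ry":0,"rz":0,"tx":10,"ty":0,"tz":-2,"hand":-1},{"rx":0,"ry":0,"rz":0,"tx":15,"ty":0,"tz":-3,"hand":-1},{"rx":0,"ry":0,"rz":0,"tx":20,"ty":0,"tz":-4,"hand":-1},{"rx":0,"ry":0,"rz":0,"tx":25,"ty":0,"tz":-5,"hand":-1},{"rx":0,"ry":0,"rz":0,"tx":30,"ty":0,"tz":-6,"hand":-1},{"rx":0,"ry":0,"rz":0,"tx":35,"ty":0,"tz":-7,"hand":-1},{"rx":0,"ry":0,"rz":0,"tx":40,"ty":0,"tz":-8,"hand":-1}]'
python3 -m creep '[{"rx":0,"ry":0,"rz":0,"tx":4,"ty":0,"tz":-1,"hand":-1},{"rx":0,"ry":0,"rz":0,"tx":8,"ty":0,"tz":-1,"hand":-1},{"rx":0,"ry":0,"rz":0,"tx":12,"ty":0,"tz":-2,"hand":-1},{"rx":0,"ry":0,"rz":0,"tx":16,"ty":0,"tz":-2,"hand":-1},{"rx":0,"ry":0,"rz":0,"tx":16,"ty":0,"tz":-2,"hand":-1},{"rx":0,"ry":0,"rz":0,"tx":16,"ty":0,"tz":-2,"hand":-1}]'
python3 look.py g_wrist .027
```

```text
clock: 8.15
position: [0.5751, 0.0577, 0.0094]
tool_rot: [3.142, 0.0, 1.339]
force: [-1.4, -5.2, 3.4]
grip_width: 0.0854
clock: 8.75
position: [0.5786, 0.0732, 0.0113]
tool_rot: [-3.142, 0.0, 1.34]
force: [0.1, -1.0, -0.7]
grip_width: 0.0852
tcp in block [-27.2 -39.6] z 0.0113
0.86 [48.7, 155.6, 588.6, 285.6]
bar [ 0.5876  0.1125 -0.2274] -13.0 0.011652644161733396 in block [-27.5   0.7]
```

View pics/g_wrist.png

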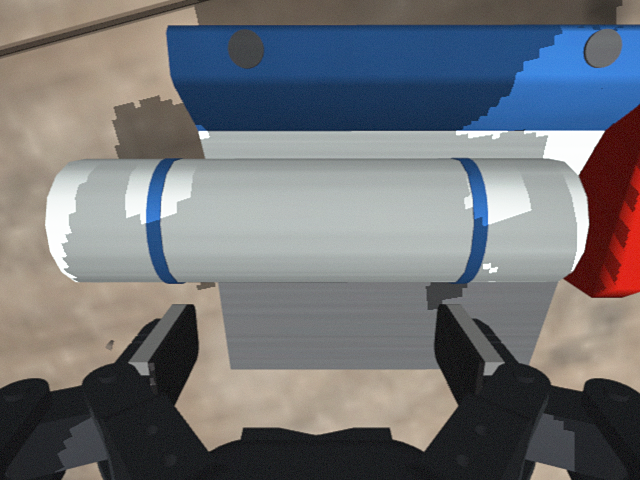

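The bar has dropped into the V: block y is 0.7 mm, yaw matches, and x = −27.5 mm. It needs 17.5 mm more along the V. I back off, rise, and close and turn the fingers for the end push.

```bash
python3 -m creep '[{"rx":0,"ry":0,"rz":0,"tx":-10,"ty":0,"tz":-2,"hand":-1},{"rx":0,"ry":0,"rz":0,"tx":-22,"ty":0,"tz":-8,"hand":-1},{"rx":0,"ry":0,"rz":0,"tx":-25,"ty":0,"tz":-40,"hand":-1},{"rx":0,"ry":0,"rz":0,"tx":-25,"ty":0,"tz":-80,"hand":0},{"rx":0,"ry":0,"rz":0,"tx":-25,"ty":0,"tz":-120,"hand":1},{"rx":0,"ry":0,"rz":0,"tx":-25,"ty":0,"tz":-135,"hand":1},{"rx":0,"ry":0,"rz":0,"tx":-25,"ty":0,"tz":-135,"hand":1}]'
python3 to.py .480 .1372 .12 -13.3
```

```text
clock: 9.55
position: [0.5738, 0.0479, 0.1487]
tool_rot: [3.138, -0.002, 1.339]
force: [1.2, 0.1, -0.6]
grip_width: 0.0283
t 9.55 pos [0.5738 0.0479 0.1487] rpy [ 1.7981e+02 -1.0000e-01  7.6710e+01] q [-0.52  0.6   0.48  1.83 -0.37  0.8  -0.08] F [ 1.2  0.1 -0.6] w 0.0283
txyz [  65.3 -111.9   28.4] rot [ 7.000e-02 -2.200e-01  9.001e+01]
```

```bash
python3 -m creep '[{"rx":0,"ry":0,"rz":8,"tx":8,"ty":-14,"tz":0,"hand":1},{"rx":0,"ry":0,"rz":16,"tx":16,"ty":-28,"tz":0,"hand":1},{"rx":0,"ry":0,"rz":24,"tx":24,"ty":-42,"tz":0,"hand":1},{"rx":0,"ry":0,"rz":32,"tx":32,"ty":-56,"tz":5,"hand":1},{"rx":0,"ry":0,"rz":40,"tx":40,"ty":-70,"tz":10,"hand":1},{"rx":0,"ry":0,"rz":48,"tx":48,"ty":-84,"tz":15,"hand":1},{"rx":0,"ry":0,"rz":56,"tx":57,"ty":-98,"tz":20,"hand":1},{"rx":0,"ry":0,"rz":64,"tx":65,"ty":-112,"tz":28,"hand":1}]'
python3 to.py .480 .1372 .10 -13.3
```

```text
clock: 10.35
position: [0.478, 0.1373, 0.1174]
tool_rot: [3.141, 0.001, 0.216]
force: [0.1, 0.2, -0.6]
grip_width: -0.0001
t 10.35 pos [0.478  0.1373 0.1174] rpy [1.7995e+02 5.0000e-02 1.2390e+01] q [-0.94  0.63  0.77  2.06 -0.67  0.72 -1.1 ] F [ 0.1  0.2 -0.6] w -0.0001
txyz [ 2.   0.5 17.4] rot [ 0.06  0.04 25.69]
```

```bash
python3 -m creep '[{"rx":0,"ry":0,"rz":8,"tx":0,"ty":0,"tz":0,"hand":1},{"rx":0,"ry":0,"rz":16,"tx":0,"ty":0,"tz":0,"hand":1},{"rx":0,"ry":0,"rz":24,"tx":0,"ty":0,"tz":0,"hand":1},{"rx":0,"ry":0,"rz":26,"tx":0,"ty":0,"tz":0,"hand":1},{"rx":0,"ry":0,"rz":26,"tx":0,"ty":0,"tz":0,"hand":1},{"rx":0,"ry":0,"rz":26,"tx":0,"ty":0,"tz":0,"hand":1}]'
cat > look2.py <<'E'
import sys
from look import *
s,f=wrist(); print("tcp in block",inblock(s["position"]).round(1),"z",s["position"][2].round(4))
o=f["pixels"].copy()
for z,y in ((.027,0),):
    for x in (-102.5,-85,65):
        for yy in (-20,20):
            p=proj(f,T(BL,np.array([[x,yy,27]])*1e-3))[0]; cv2.circle(o,tuple(int(v) for v in p),3,(0,255,255),-1)
cv2.imwrite(f"pics/{sys.argv[1]}.png",o)
K,R,t=cam(f)
for n,ff,m in [("wrist",f,viewer.outline_of("bar",f))]+[(k,g,viewer.outline_of("bar",g)) for k in sys.argv[2:] for g in [viewer.grab_frame(k)]]:
    if m:
        p,c=fit([ff],[m[0]["mask"]],BAR(.027),[BL[0]-.027,BL[1]+.006,BL[2]]); print(n,m[0]["score"],"bar",np.degrees(p[2]).round(1),c,"in block",inblock(p).round(1))
    if n!="wrist": cv2.imwrite(f"pics/{sys.argv[1]}_{n}.png",ff["pixels"])
E
python3 look2.py h_wrist side
python3 to.py .480 .1372 .10 -13.3
```

```text
clock: 10.95
position: [0.4787, 0.1374, 0.118]
tool_rot: [3.141, 0.0, -0.228]
force: [-0.3, -0.2, 0.4]
grip_width: 0.0
tcp in block [-139.2   -0.2] z 0.118
wrist 0.66 bar -13.0 0.019303412535277353 in block [-27.    0.8]
side 0.97 bar -13.7 0.04225517935672049 in block [-28.4   2.4]
t 11.15 pos [0.4788 0.1377 0.1183] rpy [-179.98    0.    -13.17] q [-1.01  0.69  0.89  2.06 -0.78  0.77 -1.44] F [-0.2  0.1 -0.7] w 0.0001
txyz [ 1.2  0.2 18.3] rot [-0.02  0.    0.13]
```

View pics/h_wrist.png

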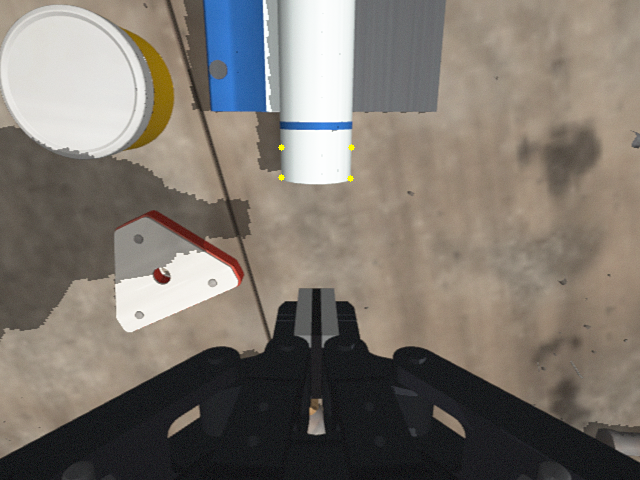

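View pics/h_wrist_side.png

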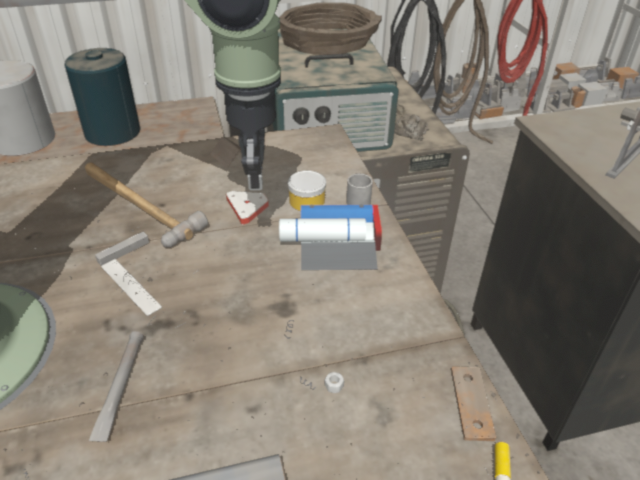

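The bar is seated in the V with its free end at (317,180) in the wrist view, in line with the closed fingertips at (317,290). The magnet, tin and ring are untouched. I descend to push the end.

```bash
python3 -m creep '[{"rx":0,"ry":0,"rz":0,"tx":0,"ty":0,"tz":30,"hand":1},{"rx":0,"ry":0,"rz":0,"tx":0,"ty":0,"tz":60,"hand":1},{"rx":0,"ry":0,"rz":0,"tx":0,"ty":0,"tz":85,"hand":1},{"rx":0,"ry":0,"rz":0,"tx":0,"ty":0,"tz":98,"hand":1},{"rx":0,"ry":0,"rz":0,"tx":4,"ty":0,"tz":104,"hand":1},{"rx":0,"ry":0,"rz":0,"tx":10,"ty":0,"tz":104,"hand":1},{"rx":0,"ry":0,"rz":0,"tx":15,"ty":0,"tz":104,"hand":1},{"rx":0,"ry":0,"rz":0,"tx":19,"ty":0,"tz":104,"hand":1}]'
python3 -m creep '[{"rx":0,"ry":0,"rz":0,"tx":2,"ty":0,"tz":0,"hand":1},{"rx":0,"ry":0,"rz":0,"tx":4,"ty":0,"tz":0,"hand":1},{"rx":0,"ry":0,"rz":0,"tx":6,"ty":0,"tz":0,"hand":1},{"rx":0,"ry":0,"rz":0,"tx":8,"ty":0,"tz":0,"hand":1},{"rx":0,"ry":0,"rz":0,"tx":10,"ty":0,"tz":0,"hand":1},{"rx":0,"ry":0,"rz":0,"tx":12,"ty":0,"tz":0,"hand":1},{"rx":0,"ry":0,"rz":0,"tx":14,"ty":0,"tz":0,"hand":1}]'
python3 look2.py i_wrist side
```

```text
clock: 11.95
position: [0.4984, 0.1334, 0.0151]
tool_rot: [-3.141, -0.001, -0.231]
force: [-0.6, 0.1, -0.4]
grip_width: -0.0001
clock: 12.65
position: [0.5109, 0.1303, 0.0143]
tool_rot: [-3.142, 0.0, -0.231]
force: [-2.8, 1.0, 1.4]
grip_width: -0.0001
tcp in block [-106.2    0.3] z 0.0143
wrist 0.92 bar -13.1 0.012483637950259368 in block [-20.5   0.9]
side 0.89 bar -12.4 0.04405827896415465 in block [-21.    2.3]
```

View pics/i_wrist.png

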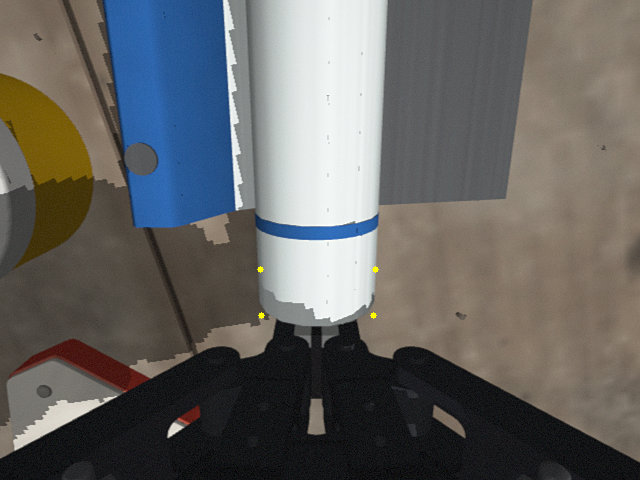

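The fingers are pushing the end with about 3 N. The bar's centre is at x = −20.5, so about 10.5 mm remains.

```bash
python3 -m creep '[{"rx":0,"ry":0,"rz":0,"tx":2,"ty":0,"tz":0,"hand":1},{"rx":0,"ry":0,"rz":0,"tx":4,"ty":0,"tz":0,"hand":1},{"rx":0,"ry":0,"rz":0,"tx":6,"ty":0,"tz":0,"hand":1},{"rx":0,"ry":0,"rz":0,"tx":7,"ty":0,"tz":0,"hand":1},{"rx":0,"ry":0,"rz":0,"tx":8,"ty":0,"tz":0,"hand":1}]'
python3 -m creep '[{"rx":0,"ry":0,"rz":0,"tx":0.5,"ty":0,"tz":0,"hand":1},{"rx":0,"ry":0,"rz":0,"tx":1,"ty":0,"tz":0,"hand":1}]'
python3 -m creep '[{"rx":0,"ry":0,"rz":0,"tx":0.5,"ty":0,"tz":0,"hand":1},{"rx":0,"ry":0,"rz":0,"tx":1,"ty":0,"tz":0,"hand":1}]'
```

```text
clock: 13.35
position: [0.5188, 0.1283, 0.0143]
tool_rot: [3.142, 0.0, -0.231]
force: [-4.0, 0.7, 1.6]
grip_width: -0.0001
clock: 13.55
position: [0.5197, 0.1281, 0.0143]
tool_rot: [3.142, 0.0, -0.231]
force: [-3.9, 0.3, 1.4]
grip_width: -0.0002
clock: 13.75
position: [0.5207, 0.1279, 0.0143]
tool_rot: [3.142, -0.0, -0.231]
force: [-3.0, 0.7, 2.0]
grip_width: 0.0002
```

```bash
python3 -m creep '[{"rx":0,"ry":0,"rz":0,"tx":0.5,"ty":0,"tz":0,"hand":1},{"rx":0,"ry":0,"rz":0,"tx":1,"ty":0,"tz":0,"hand":1}]'
python3 -m creep '[{"rx":0,"ry":0,"rz":0,"tx":0.5,"ty":0,"tz":0,"hand":1}]'
python3 look2.py j_wrist side
```

```text
clock: 13.95
position: [0.521, 0.1278, 0.0142]
tool_rot: [-3.142, 0.001, -0.231]
force: [-10.0, 2.0, 6.8]
grip_width: -0.0004
clock: 14.05
position: [0.521, 0.1278, 0.0142]
tool_rot: [-3.141, 0.002, -0.231]
force: [-13.4, 2.1, 9.1]
grip_width: -0.0003
tcp in block [-95.9   0.3] z 0.0142
wrist 0.58 bar -13.1 0.0067801570655089995 in block [-10.    0.9]
side 0.62 bar -12.8 0.037341087032061716 in block [-10.9   2.8]
```

The bar has butted: the force rose from 3 to 13 N, the tool stopped, and the bar is at x = −10.0. I back straight off and rise.

```bash
python3 -m creep '[{"rx":0,"ry":0,"rz":0,"tx":-1,"ty":0,"tz":0,"hand":1},{"rx":0,"ry":0,"rz":0,"tx":-3,"ty":0,"tz":0,"hand":1},{"rx":0,"ry":0,"rz":0,"tx":-10,"ty":0,"tz":0,"hand":1},{"rx":0,"ry":0,"rz":0,"tx":-25,"ty":0,"tz":0,"hand":1},{"rx":0,"ry":0,"rz":0,"tx":-40,"ty":0,"tz":-20,"hand":1},{"rx":0,"ry":0,"rz":0,"tx":-45,"ty":0,"tz":-65,"hand":1},{"rx":0,"ry":0,"rz":0,"tx":-45,"ty":0,"tz":-112,"hand":1},{"rx":0,"ry":0,"rz":0,"tx":-45,"ty":0,"tz":-150,"hand":1}]'
python3 -m creep '[{"rx":0,"ry":0,"rz":0,"tx":0,"ty":0,"tz":-10,"hand":1},{"rx":0,"ry":0,"rz":0,"tx":0,"ty":0,"tz":-10,"hand":1},{"rx":0,"ry":0,"rz":0,"tx":0,"ty":0,"tz":-10,"hand":1}]'
python3 look2.py k_wrist side
python3 - <<'E'
from h import *
hz=dict(magnet_red=.0095,pipe_ring=.026,paste_tin=.0245,loose_nut=.007)
f=viewer.grab_frame("side")
for k,z in hz.items():
    for q in viewer.outline_of(k,f)[:1]: print(k,q["score"],back(f,np.argwhere(q["mask"]).mean(0)[::-1],z)[0].round(4))
cv2.imwrite("pics/k_crop.png",cv2.resize(f["pixels"][160:400,210:430],None,fx=2.5,fy=2.5,interpolation=cv2.INTER_CUBIC))
E
```

```text
clock: 15.05
position: [0.478, 0.1377, 0.1664]
tool_rot: [-3.141, -0.001, -0.231]
force: [0.2, 0.1, -0.3]
grip_width: 0.0
clock: 15.35
position: [0.4778, 0.1382, 0.1734]
tool_rot: [3.141, 0.001, -0.231]
force: [0.0, 0.4, -0.4]
grip_width: 0.0003
tcp in block [-140.3    0.4] z 0.1734
wrist 0.75 bar -13.3 0.024717935234318936 in block [-10.    0.8]
side 0.94 bar -13.2 0.04521829521829522 in block [-10.6   2.9]
magnet_red 0.58 [0.4727 0.2417 0.0095]
pipe_ring 0.83 [0.6881 0.2169 0.026 ]
paste_tin 0.65 [0.5906 0.2438 0.0245]
loose_nut 0.89 [ 0.5242 -0.1865  0.007 ]
```

View pics/k_crop.png

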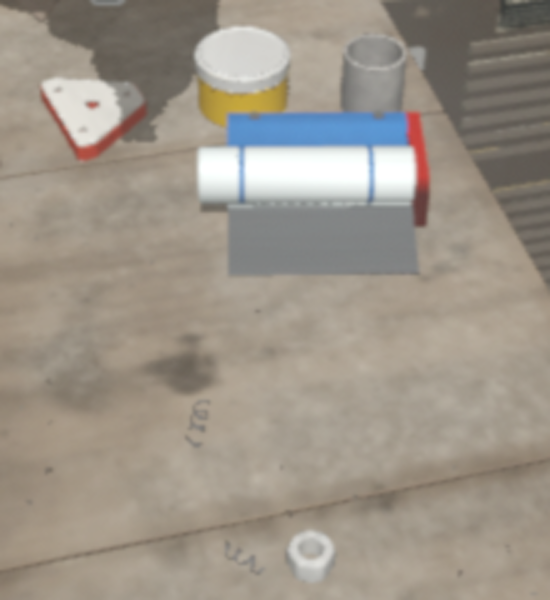

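View pics/k_wrist.png

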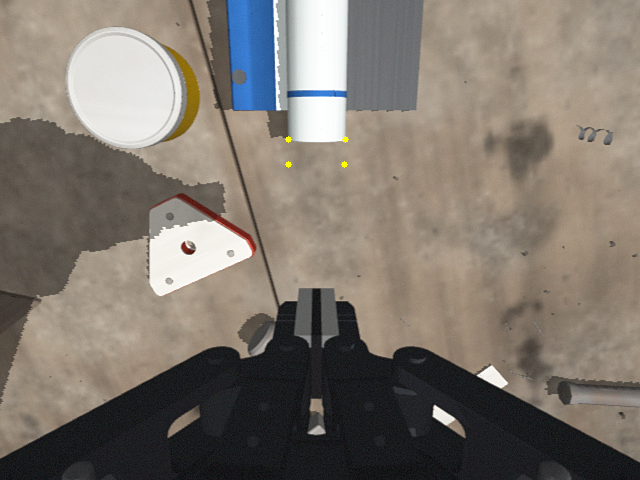

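The side crop shows the bar in the V with its right end against the red stop at about (415,175). In the wrist view the free end sits on the predicted marks at row 140. The bystanders are where they were and the arm is clear, so I hand in.

Run:
```python
from h import *
print(bot.job_done(), bot.observe()["clock"])
```

```text
the job is handed in; nothing more can be done
the job is handed in; nothing more can be done
```

The bar is in the V with its end against the red stop, and I handed the job in after about 15.5 s; no verdict is reported. I rolled it across the bench and up the ramp with the open fingers until it dropped into the V. Then I pushed its free end with the closed fingers and backed off clear.

**Bar position:** On reaching the stop, the push force rose from about 3 to 13 N and the tool stopped moving. After the tool had backed off, the wrist camera put the bar's centre at x = −10.0 mm and y = 0.8 mm in the block frame, square to the V. The target was −10 mm and 0.

**Disagreement:** The side camera put it at x = −10.6 mm and y = 2.9 mm. The side camera already read about 1.5 mm higher in y than the wrist camera when the bar had just seated. I take it as calibration or outline error, since the picture shows the bar seated and touching the stop.

**Bystanders:** The magnet, pipe ring, tin and nut were within about 1 mm of their starting readings in the side view. At the start, the top-view network took the pipe ring for the nut, so I used the side and wrist views for it. At the end the fingers were about 0.17 m above the bench, and the force reading was back to about zero.

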